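# Hold the sight gauge's shutter half open behind a seated bottle

## Task

Stand the ink bottle in the sight gauge: push it in past the sprung plunger until it is fully home, and keep it pressed firmly and steadily against the two stop pins for a second. Then let go of the bottle and slide the gauge's sprung shutter to the half-way mark by its lug, never running it fully open; the job finishes while you are still holding the shutter there, half open, for the level check. Leave the other things on the table where they lie.

Things in the scene. Friction and masses are not known exactly. Their poses are not given: they have to be found in the camera images.
- bottle: The ink bottle, round and dark grey with a black cap, the only bottle on the table: 44 mm in diameter up to about 70 mm, shoulder above that, cap 30 mm wide, 90 mm tall in all, 80 to 155 g. Starts upright on the table, right of the gauge. Origin: centre of its underside, z up.
- gauge: Bottle sight gauge, fixed: aluminium base plate 6 mm thick (x -100 to 90, y -122 to 78 mm) with a grey light box on its far side. Origin on the table under the middle of the seat; x is the direction in which the bottle is pushed in (away from the robot, turned up to 0.25 rad), y to the left, z up. Plunger housing left of the seat: x -29 to 1, y 35 to 67 mm, top 30 mm above the table.
- fence (a point): Top of the fence along the right of the seat, 24 mm above the table; its inner face is at y = -23.5 mm in the gauge's frame and flares outward in front from x = -32 to -65 mm. This point: x = -9, y = -23.5 mm.
- half_mark (a point): Long dark upright mark on the front of the light box, right of the window, at y = -58 mm: the shutter's pointer stands at it when half open. Shorter marks at y = -30 (closed) and -86 mm (fully open). Light box in the gauge's frame: x 36 to 76, y -120 to 36 mm, top 54 mm above the table, white window 52 mm wide behind the seat.
- stop_pins (a joint): The stop: two steel pins, 8 mm thick, reaching 40 mm above the table, at x = 20.5, y = -16 and +16 mm in the gauge's frame; the bottle is home when it touches both. They stand on a rubber cushion that gives along the gauge's x. Value in m: 0 = free, 0.005 = fully pressed in; 3.5 N per mm. The plunger alone presses it in by up to 1 mm; a firm push by 2 to 4 mm (7 to 14 N).
- seat (a point): Point on top of the gauge's base plate (6 mm above the table) where the centre of the bottle's underside belongs when it is home; axes as the gauge's.
- entry (a point): Point on top of the base plate 72 mm in front of the seat (x = -72 mm), in front of fence and plunger, where the bottle can be set down before it is pushed along +x into the seat.
- plunger (a joint): Sprung plunger left of the seat: steel nose 12 mm thick, 20 mm above the table at x = -14 mm, moving along y. Value in m: 0 = fully out (tip at y = 14.5 mm, in the bottle's way), 0.010 = pushed right in. The entering bottle pushes it aside to 0.006 to 0.008 with 1 to 4 N; with the bottle home it stands at 0 to 0.002, behind the bottle's middle, and keeps it lightly (1 to 3 N) on the pins.
- shutter_slide (a joint): The dark shutter in front of the window. Value in m: 0 = closed (start), 0.028 = half open, 0.056 = fully open. It slides towards the gauge's -y (to the right). A spring draws it shut: about 4.5 N at closed, 8.7 N at half, 13 N fully open; it snaps shut when let go.
- lug (a point): Middle of the shutter's upright aluminium lug, which moves with the shutter above the light box: 20 (x) x 12 (y) x 36 mm, from 57 to 93 mm above the table, this point at 78 mm; x = 45, y = -30 mm in the gauge's frame when closed. Can be pinched from above across its 12 mm (gauge's y) or pushed on its left side. A thin pointer on its front shows against the marks.
- tweezers: Steel tweezers, 125 mm, lying between gauge and bottle; leave alone.
- syringe: Plastic syringe, 134 mm, lying to the right of the bottle; leave alone.
- hex_key: Hex key, 85 mm, lying near the front edge; leave alone.
- nib_jar: Clear jar with a red lid, 71 x 78 x 75 mm, behind the bottle; leave alone.
There are look-alikes about, which are no part of the job. Of the things shaped like the bottle, the grey one is meant.

How it is judged:
On the way, in this order (a step that is already met when the one before it is completed fails the run):
1. the bottle is home with the plunger sprung out behind it, and is kept pressed against the stop pins by the gripper (cushion pressed in by more than 1.8 mm, about 6 N) for half a second (x of bottle in the frame of seat between -0.006 and 0.008 m and y of bottle in the frame of seat between -0.006 and 0.006 m and z of bottle in the frame of seat between -0.004 and 0.006 m and angle between bottle's own z axis and vertical below 0.12 rad and value of joint stop_pins above 0.0018 m and contact force between the fingers and bottle above 1 N and value of joint plunger below 0.0062 m and value of joint shutter_slide below 0.008 m), for 0.5 s.
2. the shutter is held half open (22 to 34 mm) by the fingers, the bottle home and let go (x of bottle in the frame of seat between -0.006 and 0.008 m and y of bottle in the frame of seat between -0.006 and 0.006 m and z of bottle in the frame of seat between -0.004 and 0.006 m and angle between bottle's own z axis and vertical below 0.12 rad and value of joint shutter_slide between 0.022 and 0.034 m and contact force between the fingers and shutter_slide above 2 N and contact force between the fingers and bottle below 0.2 N), for 0.5 s.
At the end, for the whole second after the job is handed in: The fingers hold the shutter still at half travel (28 mm, within 6 mm) with more than 2 N on it, while the bottle stands upright in its seat (within 6 to 8 mm) with the plunger sprung out behind it, let go by the fingers (all of step 2 and value of joint plunger below 0.0062 m and velocity of joint shutter_slide between -0.01 and 0.01 m/s); the arm keeps its last pose, push and grip.
It fails at once if the shutter is run fully open (beyond 52 mm) (value of joint shutter_slide above 0.052 m).
It fails at once if another thing on the table is shifted by more than 40 mm (distance of any of tweezers, syringe, hex_key, nib_jar from where it was at the start of the episode above 0.04 m).
It also fails if it takes over 54 s, if anything falls off the work surface, if the arm or the gripper's body presses on something with over 40 N, if the wrist force passes 120 N, or if a joint passes its speed limit or range.

## Robot

A 6-joint arm with a two-finger parallel gripper is mounted at the origin on a cart in front of the work surface, level with it; the furniture and walls round the work are solid. World frame = base frame: x ahead of the robot, y to its left, z up, the work surface at z = 0. Lengths are in m, angles in rad, forces in N, time in s.
With the tool pointing down it reaches from about 0.4 to 0.825 m from the base axis. Payload 7 kg.
Tool frame: the origin (TCP) lies at the very end of the fingers, on their centre line; the grasp point (between the pads) lies 19 mm behind it; z points along the fingers, y is the direction in which the jaws open and shut (so a half turn about z gives the same grasp; the last joint's range is limited). The gripper opens to 88 mm and grips with 3 to 60 N. Pads are 19 mm wide; open, the fingers measure 130 mm over their backs; the gripper's body (78 mm by 193 mm) begins 47 mm behind the grasp point.
Start: joints at [-0.464, 0.359, 0.012, 0, -1.224, -0.288], TCP at [0.493, -0.461, 0.227] pointing down, gripper open.
Joint ranges: [-3.07, 3.07], [-1.43, 2.12], [-1.02, 1.25], [-3.03, 1.67], [-3.05, -0], [-3.03, 3.03]. Speed limits (rad/s): [2.39, 2.39, 3.01, 3.14, 3.14, 3.14].

## Interface

Orientations are given as [roll, pitch, yaw] about the fixed x, y, z axes, in that order (R = Rz(yaw) Ry(pitch) Rx(roll)).
In Python, from workcell import manip, eyes gives the robot as it stands. The module is installed in compiled form; this text tells all that it offers.
- The arm moves only by the tool apply_moves, never from a script. Its argument "plan" is a list of rows, each an object with "travel": the shift along the world's x, y, z in mm, a list of three; "rotation": the turn, a rotation vector about the world's x, y, z in rad, a list of three. In form: [{"travel": [x, y, z], "rotation": [rx, ry, rz]}, ...]. A call has 1 to 10 rows; each row shifts and turns the pose as measured when the row begins; what a row does not reach is not made up. A row lasts 1/12 s, in which the tool goes at most 41.7 mm and 7.16 degrees, less where a joint would pass 70% of its speed; a pose out of reach is approached as far as the arm can. A call with a gripper value outside its range is refused whole. "gripper" is the closure, from 0 (fully open) to 1 (shut), set as the call begins (left out, the last holds). The fingers move at their own pace and stop on an object; "force" is the grip in N (left out, the last holds). Time passes only in rows, so rows that do not move let the fingers close. It gives the time, the measured TCP pose, the force and the opening at its end, in the units of the state.
- manip.get_state(): the state, without advancing time (a new reading comes with each control period).
- eyes.get_image(name): name is "scene" or "top" or "wrist"; returns a dict with "img" (400x640x3 uint8, red, green, blue), "fx", "fy", "cx", "cy" (pixels), "eye" and "orientation" of the camera in the world; the wrist camera has in their place "hand_eye" (4x4, takes a point from camera to tool coordinates, whose origin is the TCP and whose axes are the flange's). Camera axes: x right, y down, z forward; pixel columns grow to the right and rows downward; lengths in m; the calibration is good to about 2 mm. The wrist camera is an equidistant fisheye: a pixel r from the principal point sees the ray r / f radians off the axis. A picture is of the moment at which its call begins: read the wrist's pose just before it. There is no depth.
- manip.finish_job(): hands the job in, once; it reports no verdict.
The state is a dict: "time_s": time; "qpos": joint angles; "qd": joint speeds; "tau": joint torques, N m; "tcp_pos": TCP position; "tool_rot": TCP orientation; "force": force on the tool from outside, world axes, zero at the start; "wrist_torque": the same for the moment, N m; "grip_width": finger opening in m.
Only numpy, scipy, OpenCV 4.12 (cv2) and the standard library are available. Lean on these libraries where they do the work, as an engineer would, in place of code of your own. Each camera call takes 0.05 s, during which the arm holds its last target.

## Working session

There is one attempt and no reset: what is moved stays moved. The work goes in short steps, Python scripts to look and compute and a tool call to move; the robot and the scene stay as the last step left them, time stands still between calls to the robot, and variables do not carry over. Pictures are saved under pics/ and viewed, and the job is handed in when it is done.

Besides the shell and the picture viewer there is one more tool, called after "Emit:" as name(argument=value, ...) on one line, values as JSON. apply_moves: Moves the arm, as the interface text tells. Its arguments: {"type":"object","properties":{"plan":{"type":"array"},"gripper":{"type":"number"},"force":{"type":"number"}},"required":["plan"]}

```bash
mkdir -p pics; ls
python3 - <<'E'
from workcell import manip, eyes
import cv2,numpy as np,pickle
print(manip.get_state())
d={}
for n in ("scene","top","wrist"):
    r=eyes.get_image(n); d[n]=r
    cv2.imwrite(f"pics/{n}0.png",r["img"][:,:,::-1])
    print(n,{k:(np.round(v,4).tolist() if not isinstance(v,str) else v) for k,v in r.items() if k!="img"})
pickle.dump(d,open("d0.pkl","wb"))
E
```

```text
pics
{'time_s': 0.0, 'qpos': array([-4.63930797e-01,  3.59361932e-01,  1.10349291e-02, -3.56313744e-04,
       -1.22412073e+00, -2.88123283e-01]), 'qd': array([ 7.74568427e-04,  1.34439152e-03, -3.99081769e-05,  1.84635466e-03,
       -1.40019745e-03,  1.29617710e-03]), 'tau': array([-2.34775877e-05, -5.82719421e+01,  2.93057835e+01,  6.99731871e+00,
        6.94065195e-03, -1.84007195e-04]), 'tcp_pos': array([ 0.49255862, -0.46078131,  0.22562732]), 'tool_rot': array([ 3.13991414e+00, -1.48147875e-04, -2.32297162e+00]), 'force': array([-1.20836161,  0.10459641, -0.2197086 ]), 'wrist_torque': array([0.06221394, 0.01974192, 0.03386309]), 'grip_width': 0.08757075689467222}
scene {'fx': 407.8778, 'fy': 407.8778, 'cx': 320.6061, 'cy': 198.9074, 'eye': [1.0099, -0.1349, 0.8596], 'orientation': [-2.538, 0.0151, 1.7793]}
top {'fx': 430.3822, 'fy': 430.3822, 'cx': 325.0124, 'cy': 198.5457, 'eye': [0.3464, -0.2277, 1.1447], 'orientation': [-2.9715, -0.0164, -1.5437]}
wrist {'fx': 309.7069, 'fy': 309.7069, 'cx': 317.8789, 'cy': 202.6176, 'hand_eye': [[0.0, -0.9641, -0.2654, 0.072], [1.0, 0.0, 0.0, -0.0006], [-0.0, -0.2654, 0.9641, -0.1573], [0.0, 0.0, 0.0, 1.0]]}
```

View pics/scene0.png

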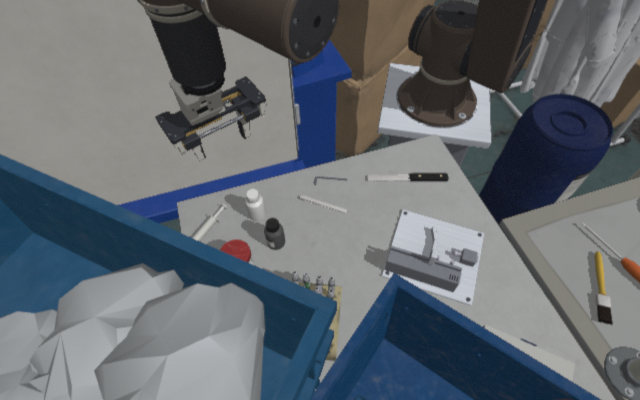

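View pics/top0.png

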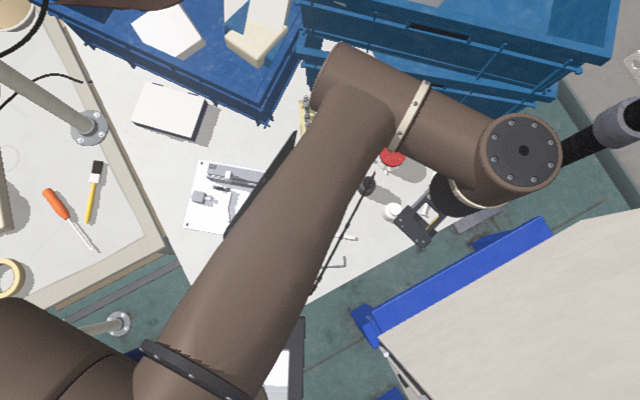

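View pics/wrist0.png

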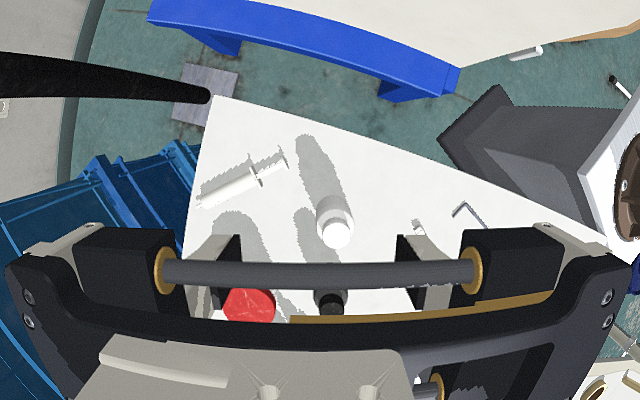

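The scene picture shows the gauge at about (435,255), the grey bottle at (274,235), and a white look-alike at (254,205). The red-lidded jar is at (236,250). In the top view the arm hides the bottle. Next I'll enlarge these areas.

```bash
cat > h.py <<'E'
import numpy as np,cv2
from scipy.spatial.transform import Rotation as R
def ray(c,u,v,st=None):
    if "hand_eye" in c:
        H=np.array(c["hand_eye"]); dx=u-c["cx"];dy=v-c["cy"];r=np.hypot(dx,dy);t=r/c["fx"]
        d=np.array([np.sin(t)*dx/max(r,1e-9),np.sin(t)*dy/max(r,1e-9),np.cos(t)])
        T=R.from_euler("xyz",st["tool_rot"])
        return T.apply(H[:3,3])+st["tcp_pos"], T.apply(H[:3,:3]@d)
    d=np.array([(u-c["cx"])/c["fx"],(v-c["cy"])/c["fy"],1.])
    return np.array(c["eye"]),R.from_euler("xyz",c["orientation"]).apply(d)
def onz(c,u,v,z,st=None):
    o,d=ray(c,u,v,st); return o+d*(z-o[2])/d[2]
def proj(c,p):
    q=R.from_euler("xyz",c["orientation"]).inv().apply(np.array(p)-c["eye"])
    return q[0]/q[2]*c["fx"]+c["cx"],q[1]/q[2]*c["fy"]+c["cy"]
E
python3 - <<'E'
import pickle,cv2
from h import *
d=pickle.load(open("d0.pkl","rb"))
def crop(n,x0,y0,w,h,s,o):
    im=d[n]["img"][y0:y0+h,x0:x0+w,::-1]
    cv2.imwrite(o,cv2.resize(im,None,fx=s,fy=s,interpolation=cv2.INTER_CUBIC))
crop("scene",370,195,130,120,6,"pics/g_scene.png")
crop("scene",180,160,180,130,4,"pics/b_scene.png")
crop("top",170,130,150,120,5,"pics/g_top.png")
print(onz(d["scene"],405,210,.006),onz(d["scene"],273,223,.09),proj(d["top"],onz(d["scene"],273,223,.09)))
E
```

```text
[ 0.42815149 -0.05667357  0.006     ] [ 0.5769426  -0.34580728  0.09      ] (np.float64(367.64903317503655), np.float64(180.5733683918168))
```

View pics/g_scene.png

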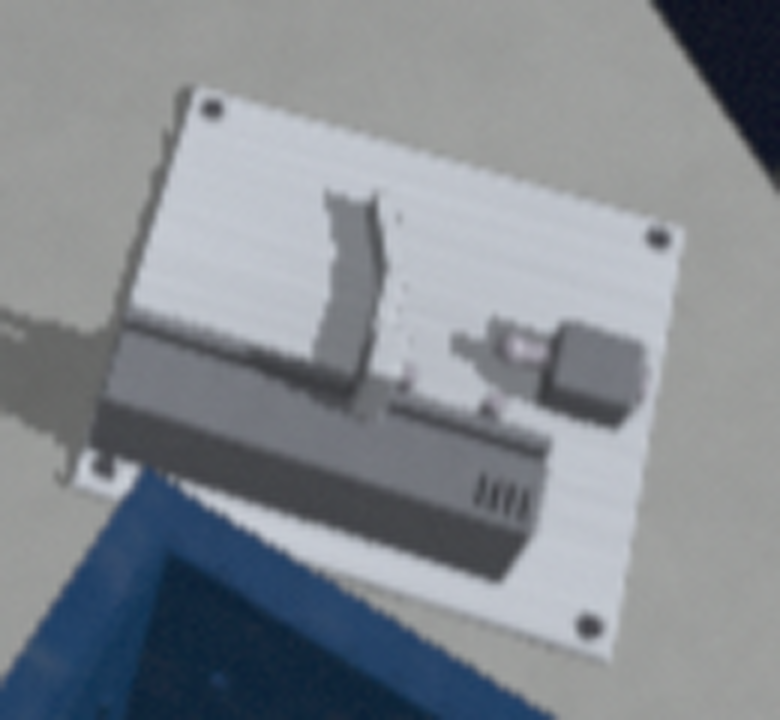

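View pics/b_scene.png

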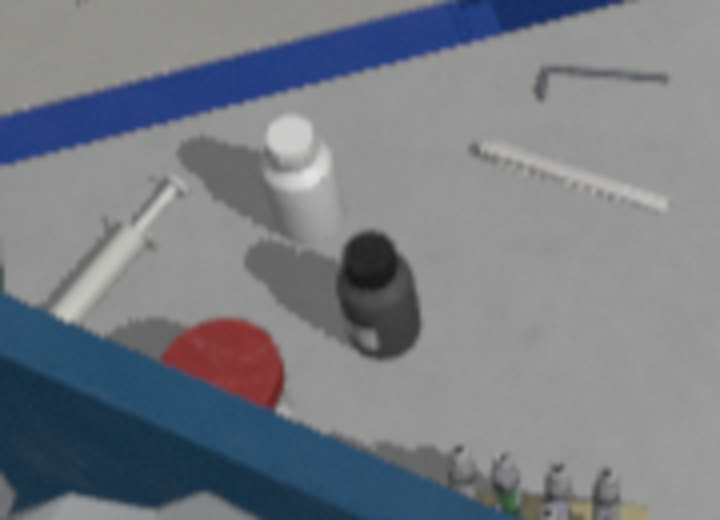

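View pics/g_top.png

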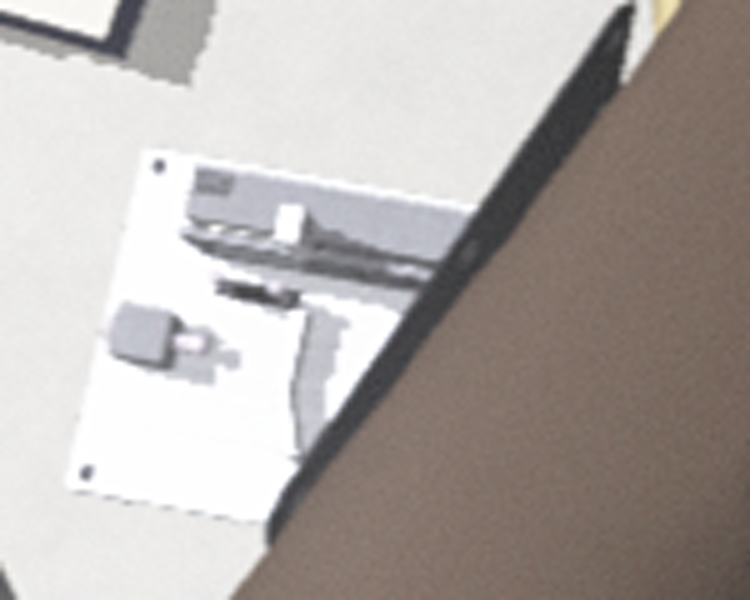

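The scene crop shows all four plate corners: near-right (193,87), near-left (683,229), far-left (608,660) and far-right (78,485). The bottle cap is at crop (370,255). I'll fit the gauge pose from the corners and check it against the top view.

Run:
```python
import pickle
from h import *
d=pickle.load(open("d0.pkl","rb"))
L=np.array([[-.1,-.122],[-.1,.078],[.09,.078],[.09,-.122]])
pc=[(193,87),(684,229),(608,661),(77,486)]
P=np.array([onz(d["scene"],(u+.5)/6-.5+370,(v+.5)/6-.5+195,.006)[:2] for u,v in pc])
print(P, [np.linalg.norm(P[i]-P[(i+1)%4]) for i in range(4)])
def fit(L,P):
    a=L-L.mean(0);b=P-P.mean(0)
    th=np.arctan2((a[:,0]*b[:,1]-a[:,1]*b[:,0]).sum(),(a*b).sum())
    c,s=np.cos(th),np.sin(th);M=np.array([[c,-s],[s,c]])
    return th,P.mean(0)-M@L.mean(0),M
th,t,M=fit(L,P);print("scene",th,t,(P-(L@M.T+t))*1e3)
q=[(145,149),(67,490)]
Q=np.array([onz(d["top"],(u+.5)/5-.5+170,(v+.5)/5-.5+130,.006)[:2] for u,v in q])
print("top",Q,fit(L[[2,1]],Q)[:2])
print("lug top",M.T@(onz(d["top"],(292+.5)/5-.5+170,(222+.5)/5-.5+130,.093)[:2]-t))
# bottle: cap top centre, mask ellipse
im=d["scene"]["img"][205:255,255:295].astype(int)
m=((im.max(2)<45)).astype(np.uint8)
n,lab,st,ce=cv2.connectedComponentsWithStats(m);print(st,ce+[255,205])
for z,uv in((.09,(371,243)),(.0,(382,335))):
    print(onz(d["scene"],(uv[0]+.5)/4-.5+180,(uv[1]+.5)/4-.5+160,z))
```

```text
[[ 0.42701728 -0.06483133]
 [ 0.45611982  0.13263479]
 [ 0.64294266  0.10374317]
 [ 0.61393483 -0.09000766]] [np.float64(0.19959916786673274), np.float64(0.18904364637044077), np.float64(0.195910279008839), np.float64(0.18860544813691837)]
scene -0.14565715801869575 [0.54314384 0.04142606] [[ 0.52192417 -0.06355334]
 [ 0.59592394 -0.47957608]
 [-0.56927436 -1.79409535]
 [-0.54857375  2.33722477]]
top [[0.63996824 0.10481537]
 [0.45346339 0.13157423]] (np.float64(-0.14250294315794274), array([0.54058748, 0.04027533]))
lug top [ 0.04429811 -0.03175564]
[[   0    0   40   50 1873]
 [  11   15   13   12  125]
 [  12   32    1    1    1]
 [  13   34    1    1    1]] [[274.67271757 229.7357181 ]
 [272.024      225.832     ]
 [267.         237.        ]
 [268.         239.        ]]
[ 0.57066283 -0.34901585  0.09      ]
[ 0.58007135 -0.35005373  0.        ]
```

Run:
```python
import pickle
from h import *
d=pickle.load(open("d0.pkl","rb"))
def s(u,v,z): return np.round(onz(d["scene"],(u+.5)/4-.5+180,(v+.5)/4-.5+160,z),3)
print("white",s(290,132,.09),s(310,228,0))
print("jar",s(226,352,.075)); print("tweez",s(475,148,0),s(667,205,0)); print("syr",s(180,182,0.01),s(55,320,.01))
print("tubes",s(460,455,.05),s(605,475,.05)); print("hex",s(540,95,0),s(545,70,0),s(668,78,0))
c=d["scene"]
for p in [(225,352),(370,255)]: pass
from workcell import manip
st=manip.get_state()
print("wrist jar",onz(d["wrist"],250,305,.075,st),"white",onz(d["wrist"],336,235,.09,st),"grey cap",onz(d["wrist"],330,305,.09,st))
```

```text
white [ 0.507 -0.416  0.09 ] [ 0.516 -0.414  0.   ]
jar [ 0.644 -0.411  0.075]
tweez [ 0.437 -0.328  0.   ] [ 0.456 -0.199 -0.   ]
syr [ 0.505 -0.502  0.01 ] [ 0.614 -0.541  0.01 ]
tubes [ 0.667 -0.277  0.05 ] [ 0.663 -0.199  0.05 ]
hex [ 0.387 -0.296 -0.   ] [ 0.366 -0.297  0.   ] [ 0.357 -0.216  0.   ]
wrist jar [ 0.64878823 -0.41423325  0.075     ] white [ 0.50874448 -0.41730943  0.09      ] grey cap [ 0.5705865  -0.35816563  0.09      ]
```

Wrist and scene views agree: bottle about (0.574,-0.35), white bottle (0.51,-0.416), jar (0.646,-0.412). I'll turn the jaws along the gauge's y and stop just past the bottle to look at it.

Emit:
apply_moves(plan=[{"travel": [15,14,0],"rotation": [0,0,-0.121]},{"travel": [15,14,0],"rotation": [0,0,-0.121]},{"travel": [15,14,0],"rotation": [0,0,-0.121]},{"travel": [15,14,0],"rotation": [0,0,-0.121]},{"travel": [15,14,0],"rotation": [0,0,-0.121]},{"travel": [15,14,0],"rotation": [0,0,-0.121]},{"travel": [15,14,0],"rotation": [0,0,-0.121]},{"travel": [15,14,0],"rotation": [0,0,-0.121]},{"travel": [0,0,0],"rotation": [0,0,0]}], gripper=0)

```text
time_s: 0.9
tcp_pos: [0.6147, -0.3438, 0.2221]
tool_rot: [3.136, -0.005, 2.957]
force: [-0.2, 0.1, 0.4]
grip_width: 0.0878
```

```bash
cat > snap.py <<'E'
import sys,pickle,cv2
from workcell import manip,eyes
tag=sys.argv[1]
out={}
for n in sys.argv[2:]:
    st=manip.get_state(); r=eyes.get_image(n); r["st"]=st; out[n]=r
    cv2.imwrite(f"pics/{n}_{tag}.png",r["img"][:,:,::-1])
pickle.dump(out,open(f"d_{tag}.pkl","wb"))
st=manip.get_state();print(st["time_s"],st["tcp_pos"].round(4),st["tool_rot"].round(3),st["force"].round(1),round(st["grip_width"],4),st["qpos"].round(2))
E
python3 snap.py 1 wrist
```

```text
0.95 [ 0.6137 -0.3446  0.2221] [ 3.136 -0.005  2.963] [-0.4 -0.2 -0.1] 0.0879 [-0.24  0.41  0.09 -0.01 -1.25 -1.51]
```

View pics/wrist_1.png

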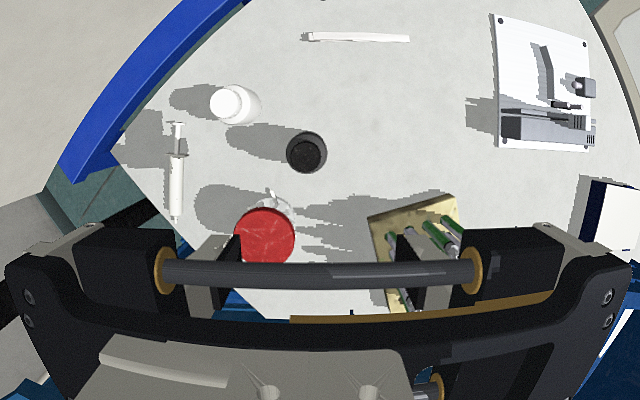

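The wrist view shows the black cap at about (305,154), the white bottle at (230,104), the jar lid at (265,237), and the gauge at upper right. I'll measure them now.

Run:
```python
import pickle
from h import *
d=pickle.load(open("d_1.pkl","rb"));c=d["wrist"];st=c["st"]
im=c["img"].astype(int)
m=(im[125:185,275:335].max(2)<40).astype(np.uint8)
n,l,s,ce=cv2.connectedComponentsWithStats(m);k=1+s[1:,4].argmax();print(s[k],ce[k]+[275,125])
u,v=ce[k]+[275,125]
print("bottle",onz(c,u,v,.088,st),"white",onz(c,230,103,.09,st),"jar",onz(c,265,236,.075,st))
# wall contour of whole bottle: extents
L=np.array([[-.1,-.122],[-.1,.078],[.09,.078],[.09,-.122]])
cv2.imwrite("pics/gw.png",cv2.resize(c["img"][0:160,480:620,::-1],None,fx=5,fy=5,interpolation=cv2.INTER_CUBIC)[:, :700][:600])
cv2.imwrite("pics/bw.png",cv2.resize(c["img"][120:190,260:350,::-1],None,fx=6,fy=6,interpolation=cv2.INTER_CUBIC))
```

```text
[ 15  15  31  32 270] [306.12222222 157.52962963]
bottle [ 0.57744506 -0.34825863  0.088     ] white [ 0.51125651 -0.40900246  0.09      ] jar [ 0.65212602 -0.4080558   0.075     ]
```

View pics/bw.png

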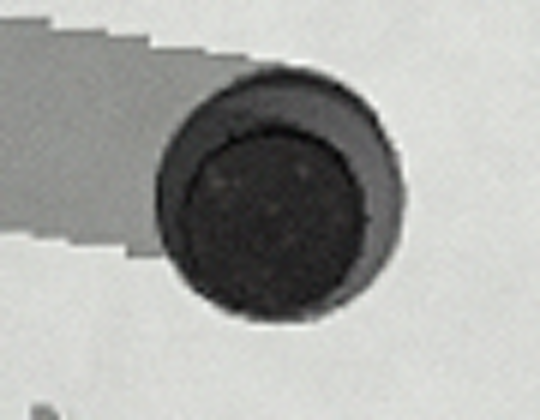

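Bottle at (0.5765,-0.349). I'll go over it and down.

Emit:
apply_moves(plan=[{"travel": [-19,-2,0],"rotation": [0.003,0.003,0.03]},{"travel": [-19,-2,-10],"rotation": [0,0,0]},{"travel": [0,0,-30],"rotation": [0,0,0]},{"travel": [0,0,-30],"rotation": [0,0,0]},{"travel": [0,0,-30],"rotation": [0,0,0]},{"travel": [0,0,0],"rotation": [0,0,0]}])

```text
time_s: 1.45
tcp_pos: [0.5721, -0.3505, 0.1204]
tool_rot: [3.135, -0.006, 3.009]
force: [-1.6, 0.5, -1.6]
grip_width: 0.0877
```

```bash
python3 snap.py 2 wrist scene
```

```text
1.55 [ 0.5753 -0.3521  0.1263] [3.138e+00 1.000e-03 3.010e+00] [ 0.5 -0.   0.6] 0.0876 [-0.26  0.43 -0.11 -0.   -1.03 -1.44]
```

View pics/wrist_2.png

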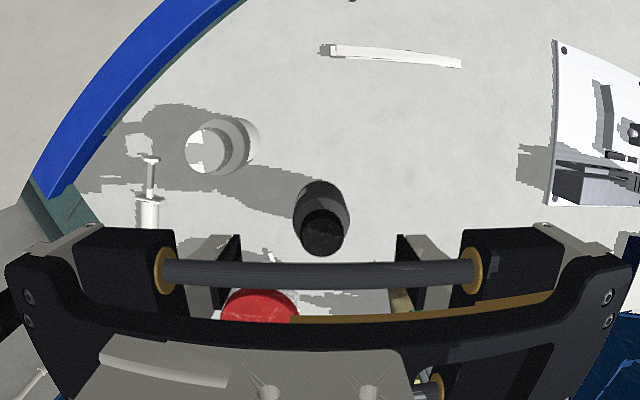

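The cap shows at about (322,232), between the fingers. A quick check of its position:

Run:
```python
import pickle
from h import *
c=pickle.load(open("d_2.pkl","rb"))["wrist"]
print(onz(c,322,233,.09,c["st"]),onz(c,322,208,.0,c["st"]))
```

```text
[ 0.5730254  -0.34848669  0.09      ] [ 0.58222477 -0.3479232   0.        ]
```

Emit:
apply_moves(plan=[{"travel": [0.5,3,-22],"rotation": [0,0,-0.01]},{"travel": [0,0,-22],"rotation": [0,0,0]},{"travel": [0,0,-22],"rotation": [0,0,0]},{"travel": [0,0,-18],"rotation": [0,0,0]},{"travel": [0,0,0],"rotation": [0,0,0]},{"travel": [0,0,0],"rotation": [0,0,0]}])

```text
time_s: 2.05
tcp_pos: [0.5849, -0.3548, 0.0567]
tool_rot: [-3.138, 0.022, 3.007]
force: [-0.7, 0.4, 0.4]
grip_width: 0.0877
```

Emit:
apply_moves(plan=[{"travel": [0,0,0],"rotation": [0,0,0]},{"travel": [0,0,0],"rotation": [0,0,0]}])

```text
time_s: 2.22
tcp_pos: [0.587, -0.3559, 0.061]
tool_rot: [-3.136, 0.026, 3.008]
force: [-0.0, 0.4, 1.1]
grip_width: 0.0875
```

```bash
python3 snap.py 3 wrist scene
```

```text
2.3167 [ 0.587  -0.3558  0.0609] [-3.136  0.027  3.008] [-0.1 -0.6 -0.2] 0.0875 [-0.26  0.5  -0.18  0.   -0.87 -1.45]
```

View pics/wrist_3.png

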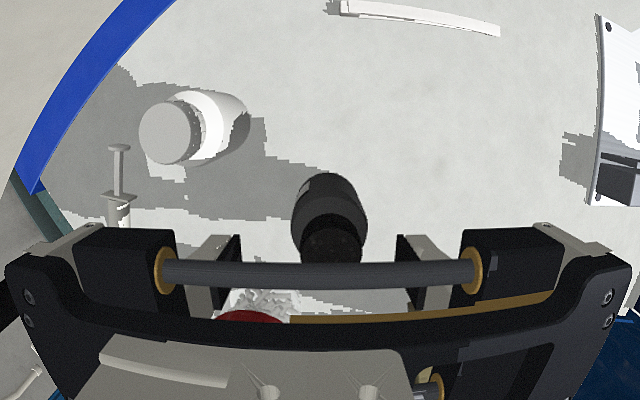

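The bottle still stands between the fingers. The pose drifted about 10 mm in x and tilted slightly while going down, with no contact force. I'll correct that, then finish the descent.

Emit:
apply_moves(plan=[{"travel": [-6,3.5,0],"rotation": [0.009,0.026,-0.012]},{"travel": [-5,3.5,-5],"rotation": [0,0,0]},{"travel": [0,0,0],"rotation": [0,0,0]},{"travel": [0,0,0],"rotation": [0,0,0]}])

```text
time_s: 2.65
tcp_pos: [0.5769, -0.349, 0.0589]
tool_rot: [-3.141, 0.005, 2.996]
force: [0.3, 0.4, 0.4]
grip_width: 0.0877
```

Emit:
apply_moves(plan=[{"travel": [0,0,-8],"rotation": [0,0.004,0]},{"travel": [0,0,-8],"rotation": [0,0.002,0]},{"travel": [0,0,-6],"rotation": [0,0.002,0]},{"travel": [0,0,0],"rotation": [0,0,0]},{"travel": [0,0,0],"rotation": [0,0,0]}])

```text
time_s: 3.07
tcp_pos: [0.5767, -0.3489, 0.0341]
tool_rot: [-3.14, -0.003, 2.997]
force: [-0.1, 0.6, -0.5]
grip_width: 0.0881
```

Emit:
apply_moves(plan=[{"travel": [0,0,3],"rotation": [0,0,0]},{"travel": [0,0,0],"rotation": [0,0,0]},{"travel": [0,0,0],"rotation": [0,0,0]},{"travel": [0,0,0],"rotation": [0,0,0]},{"travel": [0,0,0],"rotation": [0,0,0]},{"travel": [0,0,0],"rotation": [0,0,0]},{"travel": [0,0,0],"rotation": [0,0,0]},{"travel": [0,0,0],"rotation": [0,0,0]}], gripper=0.7, force=25)

```text
time_s: 3.73
tcp_pos: [0.5771, -0.3491, 0.0377]
tool_rot: [-3.139, -0.003, 2.997]
force: [-0.0, -0.5, -0.1]
grip_width: 0.043
```

```bash
python3 snap.py 4 wrist
```

```text
3.7833 [ 0.5771 -0.3491  0.0377] [-3.139e+00 -3.000e-03  2.997e+00] [-0.2  0.6  0.6] 0.0428 [-0.25  0.52 -0.2   0.   -0.85 -1.46]
```

View pics/wrist_4.png

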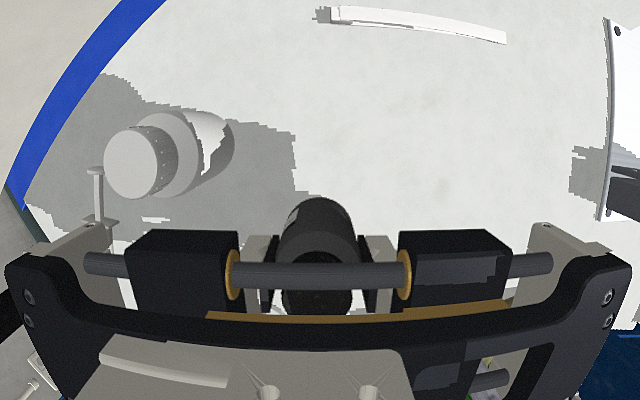

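The grip closed on 43 mm, so the bottle is held. Lift, then carry it towards the gauge.

Emit:
apply_moves(plan=[{"travel": [0,0,15],"rotation": [0,0,0]},{"travel": [0,0,25],"rotation": [0,0,0]},{"travel": [0,0,30],"rotation": [0,0,0]},{"travel": [-6,25,10],"rotation": [0,0,0]},{"travel": [-10,36,0],"rotation": [0,0,0]},{"travel": [-10,36,0],"rotation": [0,0,0]},{"travel": [-10,36,0],"rotation": [0,0,0]},{"travel": [-10,36,0],"rotation": [0,0,0]},{"travel": [-5,20,0],"rotation": [0,0,0]},{"travel": [0,0,0],"rotation": [0,0,0]}])

```text
time_s: 4.62
tcp_pos: [0.5205, -0.1548, 0.1181]
tool_rot: [-3.141, -0.006, 2.991]
force: [-0.1, -0.2, -1.5]
grip_width: 0.043
```

```bash
python3 snap.py 5 wrist
```

```text
4.6667 [ 0.521  -0.1558  0.1182] [-3.141 -0.006  2.991] [ 0.6  0.1 -1.4] 0.0427 [ 0.07  0.25 -0.42 -0.   -0.91 -1.79]
```

View pics/wrist_5.png

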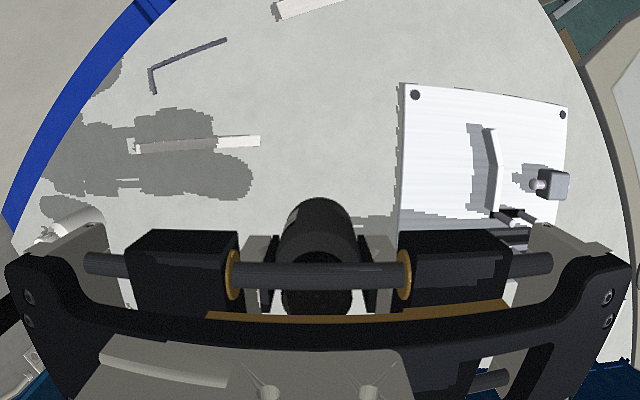

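The bottle is held. The gauge's near corners show at about (400,82) and (569,105), the fence around (490,170), and the plunger at (540,184). I'll enlarge and measure.

Run:
```python
import pickle,cv2
c=pickle.load(open("d_5.pkl","rb"))["wrist"]
cv2.imwrite("pics/g5.png",cv2.resize(c["img"][75:260,390:590,::-1],None,fx=4,fy=4,interpolation=cv2.INTER_CUBIC)[:600])
c=pickle.load(open("d_1.pkl","rb"))["wrist"]
cv2.imwrite("pics/g1.png",cv2.resize(c["img"][5:160,490:600,::-1],None,fx=5,fy=5,interpolation=cv2.INTER_CUBIC)[200:])
```

```text
(no output)
```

View pics/g5.png

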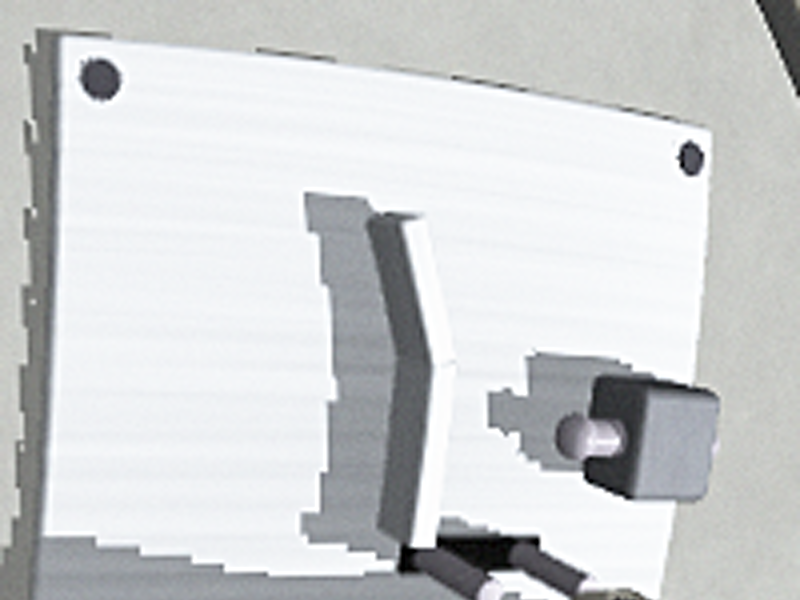

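View pics/g1.png

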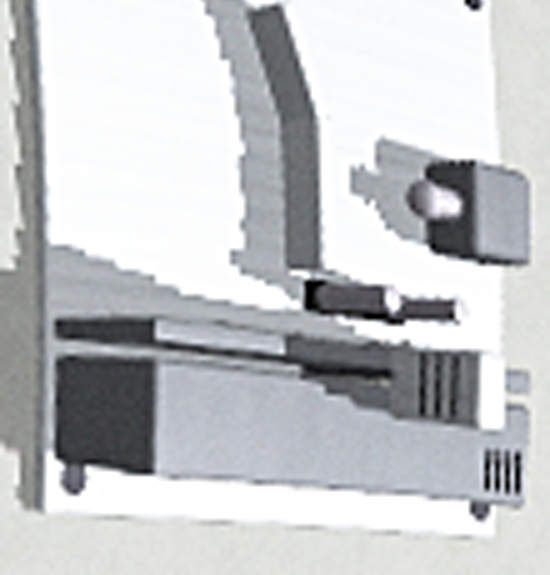

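```bash
cat > fit.py <<'E'
from h import *
def rays(c,pts,off,s):
    return [ray(c,(u+.5)/s-.5+off[0],(v+.5)/s-.5+off[1],c.get("st"))for u,v in pts]
def gfit(obs):
    # obs: list of (gauge pt, o, d)
    from scipy.optimize import least_squares
    def res(p):
        c,s=np.cos(p[2]),np.sin(p[2]);out=[]
        for g,o,d in obs:
            w=o+d*(g[2]-o[2])/d[2]
            out+= [p[0]+c*g[0]-s*g[1]-w[0],p[1]+s*g[0]+c*g[1]-w[1]]
        return np.array(out)*1e3
    r=least_squares(res,[.542,.041,-.146],x_scale=[.01,.01,.01],loss="soft_l1");return r.x,res(r.x).reshape(-1,2).round(1)
E
python3 - <<'E'
import pickle
from fit import *
c5=pickle.load(open("d_5.pkl","rb"))["wrist"]
G=[(-.1,-.122,.006),(-.1,.078,.006),(-.032,-.0235,.024),(-.029,.035,.030),(-.029,.067,.03),(.001,.067,.03),(.001,.035,.03)]
p=[(62,35),(712,131),(455,363),(648,386),(720,390),(703,502),(637,497)]
o5=[(g,*r) for g,r in zip(G,rays(c5,p,(390,75),4))]
print("w5",*gfit(o5))
c1=pickle.load(open("d_1.pkl","rb"))["wrist"]
G1=[(.09,-.122,.006),(.09,.078,.006),(.076,-.12,.054),(-.032,-.0235,.024)]
p1=[(40,510+200),(492,536+200),(57+0,470+200),(318,118+200)]
o1=[(g,*r) for g,r in zip(G1,rays(c1,p1,(490,5),5))]
print("w1",*gfit(o1))
cs=pickle.load(open("d0.pkl","rb"))["scene"];os=[(g,*r) for g,r in zip([(-.1,-.122,.006),(-.1,.078,.006),(.09,.078,.006)],rays(cs,[(193,87),(684,229),(608,661)],(370,195),6))]
print("all",*gfit(o5+o1+os))
E
```

```text
w5 [ 0.5426652   0.03994553 -0.1438792 ] [[-0.6 -2.6]
 [-1.8  0.1]
 [-0.6  0.6]
 [-0.  -0.9]
 [ 0.6  2.6]
 [ 0.7  3. ]
 [ 1.3 -2.5]]
w1 [ 0.54126442  0.03482961 -0.14598223] [[ 0.1 -4.4]
 [-0.2 -3.1]
 [ 4.2 24.1]
 [-2.2  2.5]]
all [ 0.54236018  0.03937657 -0.15436086] [[-2.  -1.9]
 [-1.1  0.5]
 [-1.1  0.4]
 [ 0.1 -1.2]
 [ 1.   2.2]
 [ 1.   2.3]
 [ 1.3 -3.2]
 [ 0.1 -0.5]
 [ 1.4  0.6]
 [ 4.2 28.2]
 [-1.3  7.3]
 [-2.2 -1. ]
 [-0.6 -0.8]
 [ 0.3 -1.1]]
```

The gauge origin fits at (0.5425, 0.040) with θ = -0.145; the views agree to about 2–3 mm. One light-box point I picked disagreed by 24 mm, clearly mis-picked, so I ignored it. The entry point is then (0.471, 0.050).

Emit:
apply_moves(plan=[{"travel": [-8,32,0],"rotation": [0,0.003,0.003]},{"travel": [-8,32,0],"rotation": [0,0.003,0]},{"travel": [-8,32,0],"rotation": [0,0,0]},{"travel": [-8,32,0],"rotation": [0,0,0]},{"travel": [-8,32,0],"rotation": [0,0,0]},{"travel": [-6,25,0],"rotation": [0,0,0]},{"travel": [-4,16,-10],"rotation": [0,0,0]},{"travel": [0,0,-15],"rotation": [0,0,0]},{"travel": [0,0,0],"rotation": [0,0,0]},{"travel": [0,0,0],"rotation": [0,0,0]}])

```text
time_s: 5.5
tcp_pos: [0.4729, 0.0497, 0.094]
tool_rot: [-3.141, -0.007, 2.99]
force: [0.1, 0.1, 0.5]
grip_width: 0.0427
```

```bash
python3 snap.py 6 wrist scene
```

```text
5.6 [0.4729 0.0493 0.0942] [-3.141 -0.007  2.988] [-0.2 -0.5 -1.5] 0.0426 [ 0.52  0.17 -0.59 -0.01 -0.82 -2.24]
```

View pics/wrist_6.png

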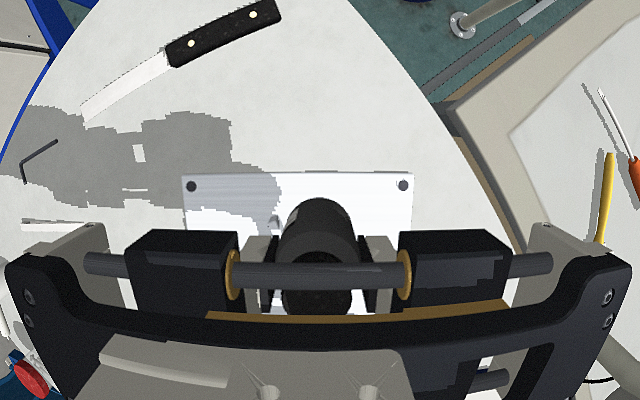

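View pics/scene_6.png

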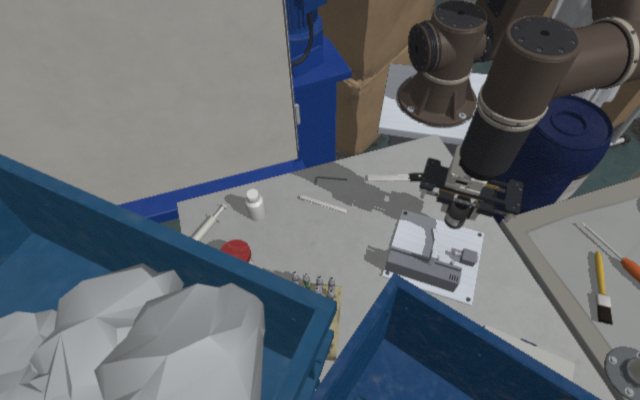

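Held bottle in the scene image is above the plate front; in the wrist image the plate's near edge runs (182,173)–(413,173). I'll check lateral alignment with it.

Run:
```python
import pickle
from fit import *
D=pickle.load(open("d_6.pkl","rb"));c=D["wrist"]
a=onz(c,182,173.5,.006,c["st"]);b=onz(c,413,173.5,.006,c["st"]);print(a,b,np.linalg.norm(a-b),np.arctan2(b[1]-a[1],b[0]-a[0])-np.pi/2)
obs=[((-.1,-.122,.006),*ray(c,182,173.5,c["st"])),((-.1,.078,.006),*ray(c,413,173.5,c["st"]))]
print(gfit(obs))
# screw holes, and bottle lower-wall edges at tangent
cv2.imwrite("pics/s6.png",cv2.resize(D["scene"]["img"][180:310,380:520,::-1],None,fx=5,fy=5,interpolation=cv2.INTER_CUBIC)[:600])
```

```text
[ 0.4252556  -0.06187656  0.006     ] [0.45569876 0.13129972 0.006     ] 0.19556037731323286 -0.15630708540614036
(array([ 0.54267   ,  0.04108549, -0.15425954]), array([[-0.1, -2.2],
       [ 0.1,  2.2]]))
```

View pics/s6.png

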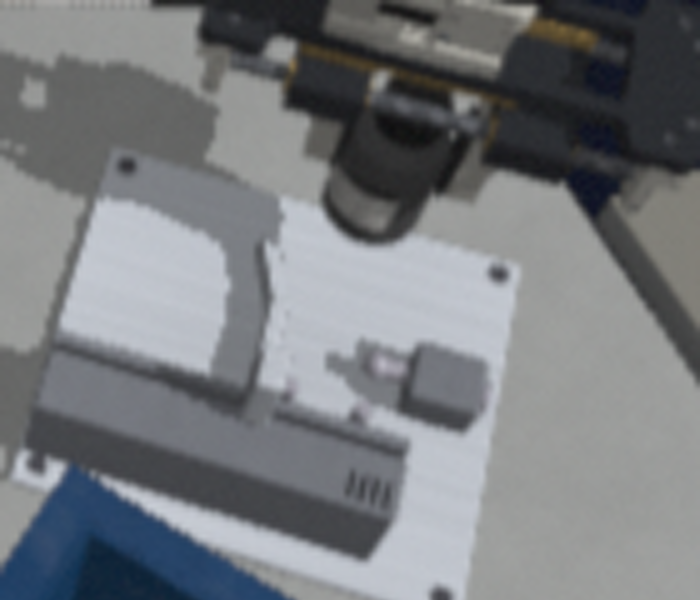

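All estimates agree on about (0.5425, 0.0405, -0.148). I'll lower the bottle at the entry.

Emit:
apply_moves(plan=[{"travel": [-1.5,1,-8],"rotation": [0,0.004,0.005]},{"travel": [0,0,-10],"rotation": [0,0.003,0]},{"travel": [0,0,-10],"rotation": [0,0,0]},{"travel": [0,0,-8],"rotation": [0,0,0]},{"travel": [0,0,0],"rotation": [0,0,0]},{"travel": [0,0,0],"rotation": [0,0,0]}])

```text
time_s: 6.1
tcp_pos: [0.4728, 0.0478, 0.0559]
tool_rot: [-3.141, -0.013, 2.989]
force: [0.5, 0.1, -0.7]
grip_width: 0.0429
```

Emit:
apply_moves(plan=[{"travel": [-1,2.5,-4],"rotation": [-0.002,-0.013,0.004]},{"travel": [0,0,-4],"rotation": [0,0,0]},{"travel": [0,0,0],"rotation": [0,0,0]},{"travel": [0,0,0],"rotation": [0,0,0]}])

```text
time_s: 6.43
tcp_pos: [0.4722, 0.0499, 0.0478]
tool_rot: [-3.141, -0.0, 2.993]
force: [-0.2, 0.4, -0.3]
grip_width: 0.0425
```

Emit:
apply_moves(plan=[{"travel": [-0.5,0.5,-2],"rotation": [0,0,0]},{"travel": [0,0,-1.5],"rotation": [0,0,0]},{"travel": [0,0,0],"rotation": [0,0,0]},{"travel": [0,0,0],"rotation": [0,0,0]}])

```text
time_s: 6.77
tcp_pos: [0.4725, 0.0507, 0.0448]
tool_rot: [-3.141, 0.0, 2.993]
force: [0.2, -1.1, -1.1]
grip_width: 0.0424
```

Bottle is about 1 mm above the plate and centred (gauge y ≈ 0). Push in along +x.

Emit:
apply_moves(plan=[{"travel": [7.9,-1.2,-0.3],"rotation": [0,0,0]},{"travel": [7.9,-1.2,0],"rotation": [0,0,0]},{"travel": [7.9,-1.2,0],"rotation": [0,0,0]},{"travel": [4,-0.6,0],"rotation": [0,0,0]},{"travel": [0,0,0],"rotation": [0,0,0]},{"travel": [0,0,0],"rotation": [0,0,0]}])

```text
time_s: 7.27
tcp_pos: [0.5047, 0.0461, 0.0447]
tool_rot: [3.141, 0.001, 2.993]
force: [0.2, -0.5, -1.9]
grip_width: 0.0428
```

```bash
python3 snap.py 7 wrist scene;  python3 - <<'E'
import pickle,cv2
D=pickle.load(open("d_7.pkl","rb"))
cv2.imwrite("pics/s7.png",cv2.resize(D["scene"]["img"][180:310,380:520,::-1],None,fx=5,fy=5,interpolation=cv2.INTER_CUBIC)[:600])
E
```

```text
7.3667 [0.5043 0.0461 0.0448] [3.141e+00 1.000e-03 2.993e+00] [ 0.4  0.1 -2. ] 0.0428 [ 0.48  0.28 -0.58  0.   -0.7  -2.2 ]
```

View pics/s7.png

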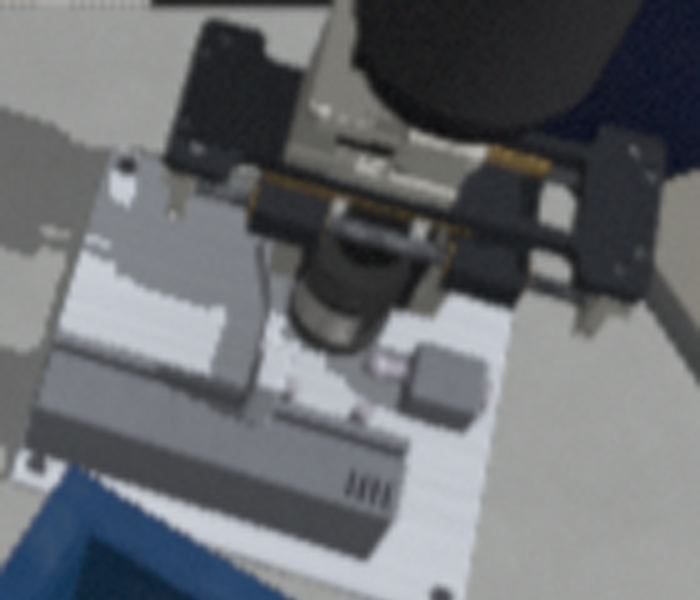

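The bottle is between the fence and plunger, lined up with the seat. Keep pushing.

Emit:
apply_moves(plan=[{"travel": [5,-0.75,0],"rotation": [0,0,0]},{"travel": [5,-0.75,0],"rotation": [0,0,0]},{"travel": [5,-0.75,0],"rotation": [0,0,0]},{"travel": [5,-0.75,0],"rotation": [0,0,0]},{"travel": [5,-0.75,0],"rotation": [0,0,0]},{"travel": [0,0,0],"rotation": [0,0,0]}])

```text
time_s: 7.87
tcp_pos: [0.5295, 0.0417, 0.0444]
tool_rot: [-3.141, -0.002, 2.993]
force: [0.5, -2.3, 0.0]
grip_width: 0.0427
```

Emit:
apply_moves(plan=[{"travel": [4,-0.6,0],"rotation": [0,0,0]},{"travel": [4,-0.6,0],"rotation": [0,0,0]},{"travel": [3,-0.4,0],"rotation": [0,0,0]},{"travel": [0,0,0],"rotation": [0,0,0]}])

```text
time_s: 8.2
tcp_pos: [0.5425, 0.0398, 0.0443]
tool_rot: [-3.141, -0.001, 2.993]
force: [1.0, -1.3, -1.4]
grip_width: 0.0428
```

Emit:
apply_moves(plan=[{"travel": [2,-0.3,0],"rotation": [0,0,0]},{"travel": [1,-0.15,0],"rotation": [0,0,0]},{"travel": [0,0,0],"rotation": [0,0,0]},{"travel": [0,0,0],"rotation": [0,0,0]}])

```text
time_s: 8.53
tcp_pos: [0.5441, 0.0395, 0.0441]
tool_rot: [-3.141, -0.004, 2.992]
force: [-1.6, 0.4, -1.2]
grip_width: 0.0427
```

Emit:
apply_moves(plan=[{"travel": [2,-0.3,0],"rotation": [0,0,0]},{"travel": [0,0,0],"rotation": [0,0,0]},{"travel": [0,0,0],"rotation": [0,0,0]}])

```text
time_s: 8.78
tcp_pos: [0.5445, 0.0395, 0.044]
tool_rot: [-3.14, -0.006, 2.992]
force: [-2.4, 2.3, 1.1]
grip_width: 0.0427
```

Zero rows re-base the target on the measured pose, which relaxes the push. So the push has to be a steady offset in every row.

Emit:
apply_moves(plan=[{"travel": [3,-0.45,0],"rotation": [0,0,0]},{"travel": [3,-0.45,0],"rotation": [0,0,0]},{"travel": [3,-0.45,0],"rotation": [0,0,0]}])

```text
time_s: 9.03
tcp_pos: [0.5483, 0.039, 0.0439]
tool_rot: [-3.14, -0.015, 2.991]
force: [-14.8, 10.7, 13.9]
grip_width: 0.0426
```

Emit:
apply_moves(plan=[{"travel": [1.0,1.2,1.5],"rotation": [0,-0.012,0.001]},{"travel": [1.2,0.5,1.0],"rotation": [0,-0.006,0.001]}])

```text
time_s: 9.2
tcp_pos: [0.5468, 0.0405, 0.0448]
tool_rot: [-3.141, -0.004, 2.991]
force: [-3.7, 1.3, -3.1]
grip_width: 0.0428
```

```bash
python3 snap.py 8 scene;  python3 - <<'E'
import pickle,cv2
D=pickle.load(open("d_8.pkl","rb"))
cv2.imwrite("pics/s8.png",cv2.resize(D["scene"]["img"][180:310,380:520,::-1],None,fx=5,fy=5,interpolation=cv2.INTER_CUBIC)[:600])
E
```

```text
9.25 [0.5468 0.0405 0.0449] [-3.141e+00 -3.000e-03  2.991e+00] [-5.2  1.6 -1.3] 0.0431 [ 0.43  0.34 -0.49 -0.   -0.74 -2.15]
```

View pics/s8.png

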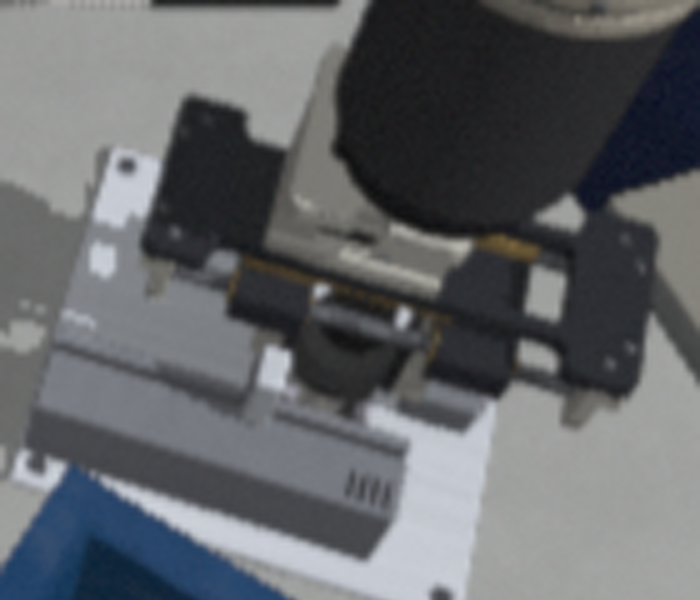

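The bottle is up against the pins. Now a steady press.

Emit:
apply_moves(plan=[{"travel": [2,-0.3,0.3],"rotation": [0,-0.003,0.001]},{"travel": [2,-0.2,0.3],"rotation": [0,-0.003,0.0]},{"travel": [2,-0.2,0.3],"rotation": [0,-0.003,0.0]}])

```text
time_s: 9.5
tcp_pos: [0.5482, 0.0402, 0.0446]
tool_rot: [-3.141, -0.002, 2.991]
force: [-10.4, 6.4, 5.9]
grip_width: 0.0427
```

Emit:
apply_moves(plan=[{"travel": [1.5,0.3,0.7],"rotation": [0,-0.002,0]},{"travel": [1.5,0.2,0.5],"rotation": [0,-0.002,0]},{"travel": [1.5,0.1,0.4],"rotation": [0,-0.002,0]},{"travel": [1.5,0,0.3],"rotation": [0,-0.002,0]}])

```text
time_s: 9.83
tcp_pos: [0.5477, 0.0403, 0.0446]
tool_rot: [-3.139, -0.004, 2.99]
force: [-7.6, 4.9, 4.7]
grip_width: 0.0428
```

Emit:
apply_moves(plan=[{"travel": [2.3,0.1,0.5],"rotation": [0,-0.003,0]},{"travel": [2.2,0,0.5],"rotation": [0,-0.003,0]},{"travel": [2.2,0,0.5],"rotation": [0,-0.003,0]},{"travel": [2.2,0,0.5],"rotation": [0,-0.003,0]},{"travel": [2.2,0,0.5],"rotation": [0,-0.003,0]},{"travel": [2.2,0,0.5],"rotation": [0,-0.003,0]},{"travel": [2.2,0,0.5],"rotation": [0,-0.003,0]},{"travel": [2.2,0,0.5],"rotation": [0,-0.003,0]}])

```text
time_s: 10.5
tcp_pos: [0.5483, 0.0403, 0.0447]
tool_rot: [-3.136, -0.009, 2.985]
force: [-10.5, 5.1, 4.8]
grip_width: 0.043
```

```bash
python3 snap.py 9 wrist scene;  python3 - <<'E'
import pickle,cv2
D=pickle.load(open("d_9.pkl","rb"))
cv2.imwrite("pics/s9.png",cv2.resize(D["scene"]["img"][220:290,410:490,::-1],None,fx=8,fy=8,interpolation=cv2.INTER_CUBIC)[:600])
E
```

```text
10.6 [0.5484 0.0403 0.0447] [-3.136 -0.009  2.985] [-10.3   5.7   4.2] 0.0428 [ 0.43  0.35 -0.48 -0.   -0.75 -2.16]
```

View pics/s9.png

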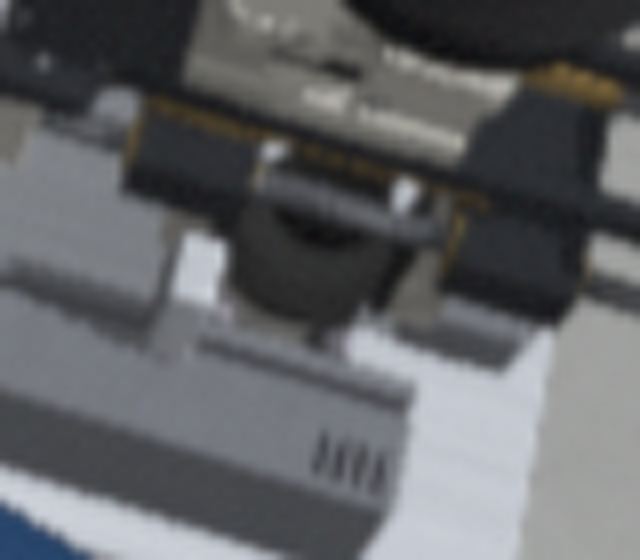

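Force along gauge x was steady at about 11 N. I'll press slightly harder for another ~0.8 s, relieving the side load, to be sure of the margin.

Emit:
apply_moves(plan=[{"travel": [2.7,0.2,0.6],"rotation": [0.003,-0.006,0.003]},{"travel": [2.7,0.1,0.6],"rotation": [0.002,-0.005,0.002]},{"travel": [2.7,0,0.6],"rotation": [0.001,-0.004,0.001]},{"travel": [2.7,0,0.6],"rotation": [0,-0.004,0]},{"travel": [2.7,0,0.6],"rotation": [0,-0.004,0]},{"travel": [2.7,0,0.6],"rotation": [0,-0.004,0]},{"travel": [2.7,0,0.6],"rotation": [0,-0.004,0]},{"travel": [2.7,0,0.6],"rotation": [0,-0.004,0]},{"travel": [2.7,0,0.6],"rotation": [0,-0.004,0]},{"travel": [2.7,0,0.6],"rotation": [0,-0.004,0]}])

```text
time_s: 11.43
tcp_pos: [0.5489, 0.0402, 0.0448]
tool_rot: [-3.139, -0.011, 2.984]
force: [-11.8, 6.6, 5.0]
grip_width: 0.0429
```

The push held steady at about 12.6 N for 0.8 s. Now relax it, open, and rise.

Emit:
apply_moves(plan=[{"travel": [0,0,0],"rotation": [0,0,0]},{"travel": [-0.7,0.1,0],"rotation": [0,0,0]},{"travel": [0,0,0],"rotation": [0,0,0]}], force=8)

```text
time_s: 11.68
tcp_pos: [0.5469, 0.0408, 0.0447]
tool_rot: [-3.139, -0.013, 2.985]
force: [-2.4, 1.1, -0.8]
grip_width: 0.0432
```

Emit:
apply_moves(plan=[{"travel": [0,0,0],"rotation": [0,0,0]},{"travel": [0,0,0],"rotation": [0,0,0]},{"travel": [0,0,0],"rotation": [0,0,0]},{"travel": [0,0,0],"rotation": [0,0,0]},{"travel": [0,0,0],"rotation": [0,0,0]},{"travel": [0,0,0],"rotation": [0,0,0]}], gripper=0.1)

```text
time_s: 12.18
tcp_pos: [0.5505, 0.0408, 0.0458]
tool_rot: [-3.14, -0.007, 2.986]
force: [0.7, -0.3, -0.3]
grip_width: 0.0765
```

Emit:
apply_moves(plan=[{"travel": [0,0,10],"rotation": [0,-0.005,0.005]},{"travel": [0,0,20],"rotation": [0,0,0]},{"travel": [0,0,30],"rotation": [0,0,0]},{"travel": [0,0,30],"rotation": [0,0,0]},{"travel": [0,0,30],"rotation": [0,0,0]},{"travel": [15,-10,25],"rotation": [0,0,0]},{"travel": [15,-10,20],"rotation": [0,0,0]},{"travel": [0,0,0],"rotation": [0,0,0]},{"travel": [0,0,0],"rotation": [0,0,0]}])

```text
time_s: 12.93
tcp_pos: [0.5789, 0.0182, 0.2249]
tool_rot: [-3.14, 0.002, 2.994]
force: [0.4, -0.2, -0.7]
grip_width: 0.0789
```

```bash
python3 snap.py 10 wrist scene
python3 - <<'E'
import pickle,cv2
D=pickle.load(open("d_10.pkl","rb"))
cv2.imwrite("pics/s10.png",cv2.resize(D["scene"]["img"][190:310,370:500,::-1],None,fx=5,fy=5,interpolation=cv2.INTER_CUBIC)[:600])
E
```

```text
13.0333 [0.5784 0.0183 0.224 ] [-3.139e+00  1.000e-03  2.994e+00] [-0.9  0.2 -0.4] 0.0786 [ 0.37  0.2  -0.21  0.   -1.16 -2.09]
```

View pics/wrist_10.png

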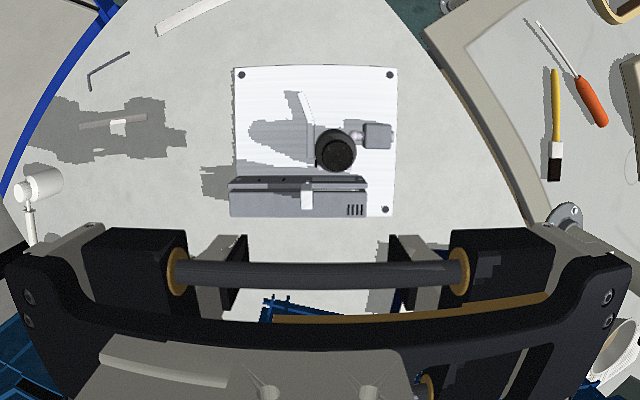

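View pics/s10.png

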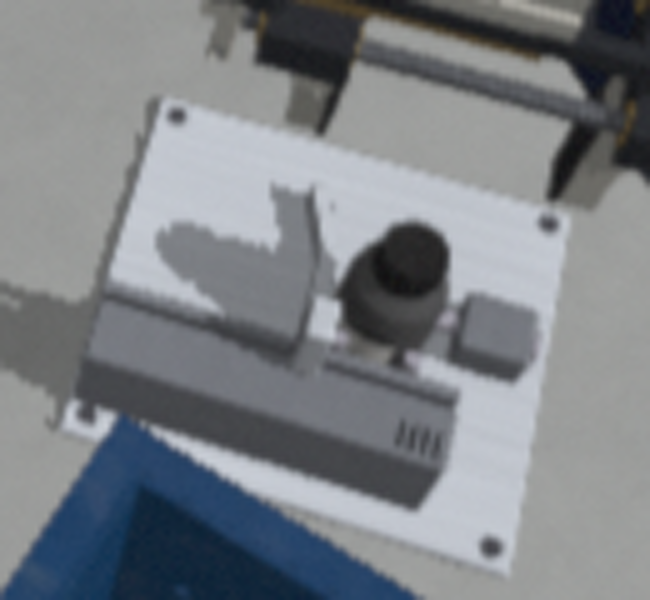

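The wrist view shows the whole gauge. Corners are (234,67), (396,69) and (393,216), the cap is at about (337,152), the lug top at about (307,200). The bottle stands upright with the plunger behind it. I'll measure.

Run:
```python
import pickle,cv2
D=pickle.load(open("d_10.pkl","rb"));c=D["wrist"]
cv2.imwrite("pics/w10.png",cv2.resize(c["img"][60:225,225:400,::-1],None,fx=4.5,fy=4.5,interpolation=cv2.INTER_CUBIC)[150:750])
cv2.imwrite("pics/w10b.png",cv2.resize(c["img"][60:225,225:400,::-1],None,fx=4,fy=4,interpolation=cv2.INTER_CUBIC)[:600])
```

```text
(no output)
```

View pics/w10.png

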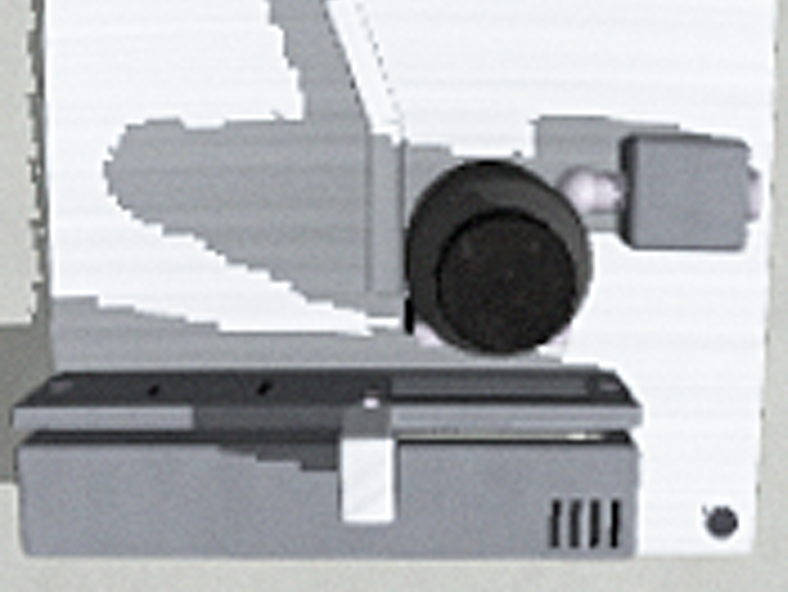

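Run:
```python
import pickle
from fit import *
c=pickle.load(open("d_10.pkl","rb"))["wrist"]
px=lambda u,v:((u+.5)/4.5-.5+225,(v+150+.5)/4.5-.5+60)
G=[(-.1,-.122,.006),(-.1,.078,.006),(.09,.078,.006),(.036,-.12,.054),(.036,.036,.054),(.076,.036,.054),(.076,-.12,.054)]
P=[(234.3,67.5),(396,68.5),px(752,555),px(18,440),px(637,440),px(637,553),px(24,553)]
obs=[(g,*ray(c,*p,c["st"])) for g,p in zip(G,P)]
p,r=gfit(obs);print(p,r)
c_,s_=np.cos(p[2]),np.sin(p[2]);M=np.array([[c_,-s_],[s_,c_]])
loc=lambda u,v,z:(M.T@(onz(c,*px(u,v),z,c["st"])[:2]-p[:2])*1e3).round(1)
print("cap gauge",loc(508,281,.096))
for q in [(340,437),(395,437),(395,522),(340,522),(367.5,480)]:print("lug",loc(*q,.093))
L=onz(c,*px(367.5,480),.093,c["st"]);print("lug world",L)
```

```text
[ 0.54389991  0.04102079 -0.15087283] [[ 0.  -0.9]
 [-0.8  2.1]
 [ 1.1  0.2]
 [-8.2 -0.4]
 [-7.4  2.7]
 [ 3.3 -0.3]
 [ 2.3 -1.3]]
cap gauge [ 0.3 -0.3]
lug [ 34.2 -35.4]
lug [ 34.2 -23.7]
lug [ 53.1 -23.7]
lug [ 53.1 -35.6]
lug [ 43.7 -29.6]
lug world [0.58262178 0.00520543 0.093     ]
```

The bottle is home (cap at gauge 0.3, -0.3 mm) and the lug is at world (0.583, 0.0045), size 19×12 mm as stated. I'll go above it and come down in stages.

Emit:
apply_moves(plan=[{"travel": [2,-7,-15],"rotation": [0,0,0]},{"travel": [2,-7,-20],"rotation": [0,0,0]},{"travel": [0,0,-20],"rotation": [0,0,0]},{"travel": [0,0,-20],"rotation": [0,0,0]},{"travel": [0,0,-15],"rotation": [0,0,0]},{"travel": [0,0,0],"rotation": [0,0,0]},{"travel": [0,0,0],"rotation": [0,0,0]}], gripper=0.4)

```text
time_s: 13.62
tcp_pos: [0.5758, 0.0042, 0.1259]
tool_rot: [-3.136, -0.007, 2.996]
force: [0.6, 0.1, 1.0]
grip_width: 0.0529
```

```bash
python3 snap.py 11 wrist
```

```text
13.6667 [0.5756 0.0043 0.1259] [-3.136 -0.007  2.996] [ 0.  -0.6 -0.2] 0.0527 [ 0.35  0.29 -0.34  0.   -0.95 -2.07]
```

View pics/wrist_11.png

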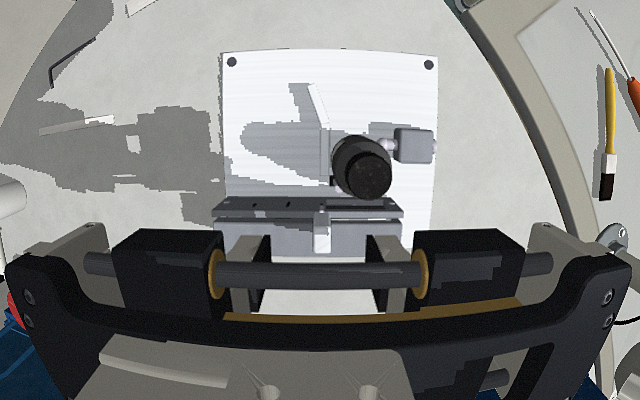

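The lug, at about (321,232), is centred between the fingers. Correct x by +7 and go down.

Emit:
apply_moves(plan=[{"travel": [4,0,-8],"rotation": [0.005,-0.007,-0.001]},{"travel": [3,0,-12],"rotation": [0,0,0]},{"travel": [0,0,-12],"rotation": [0,0,0]},{"travel": [0,0,-10],"rotation": [0,0,0]},{"travel": [0,0,0],"rotation": [0,0,0]},{"travel": [0,0,0],"rotation": [0,0,0]}])

```text
time_s: 14.17
tcp_pos: [0.5857, 0.0053, 0.0832]
tool_rot: [3.138, 0.006, 2.996]
force: [0.0, 0.7, 1.0]
grip_width: 0.0529
```

Emit:
apply_moves(plan=[{"travel": [-2,0,-6],"rotation": [-0.003,0.006,-0.001]},{"travel": [0,0,-6],"rotation": [0,0,0]},{"travel": [0,0,-5],"rotation": [0,0,0]},{"travel": [0,0,0],"rotation": [0,0,0]},{"travel": [0,0,0],"rotation": [0,0,0]}])

```text
time_s: 14.58
tcp_pos: [0.5844, 0.0055, 0.0655]
tool_rot: [-3.141, 0.001, 2.995]
force: [0.4, 1.2, 0.8]
grip_width: 0.0526
```

```bash
python3 snap.py 12 wrist
```

```text
14.6333 [0.5843 0.0055 0.0654] [-3.141e+00  1.000e-03  2.995e+00] [-0.2 -0.7 -0.4] 0.0527 [ 0.34  0.36 -0.39  0.   -0.81 -2.06]
```

View pics/wrist_12.png

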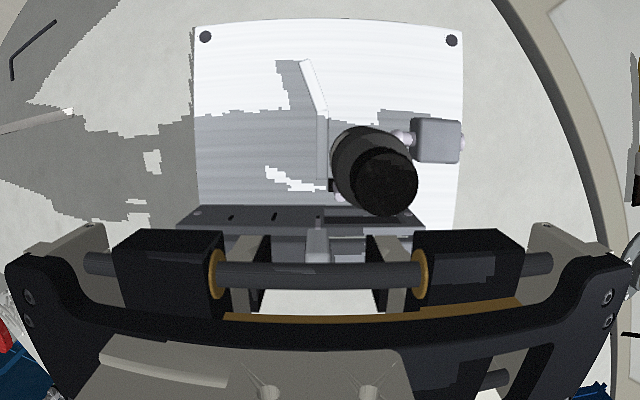

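The lug is between the fingers. Pinch it.

Emit:
apply_moves(plan=[{"travel": [0,0,0],"rotation": [0,0,0]},{"travel": [0,0,0],"rotation": [0,0,0]},{"travel": [0,0,0],"rotation": [0,0,0]},{"travel": [0,0,0],"rotation": [0,0,0]},{"travel": [0,0,0],"rotation": [0,0,0]},{"travel": [0,0,0],"rotation": [0,0,0]},{"travel": [0,0,0],"rotation": [0,0,0]},{"travel": [0,0,0],"rotation": [0,0,0]}], gripper=1, force=35)

```text
time_s: 15.3
tcp_pos: [0.5849, 0.0051, 0.0668]
tool_rot: [-3.141, 0.003, 2.995]
force: [0.8, 0.0, -1.5]
grip_width: 0.0119
```

Gripped 11.9 mm wide. Slide it open about 20 mm first.

Emit:
apply_moves(plan=[{"travel": [-0.6,-4,0],"rotation": [0,0,0]},{"travel": [-0.6,-4,0],"rotation": [0,0,0]},{"travel": [-0.6,-4,0],"rotation": [0,0,0]},{"travel": [-0.6,-4,0],"rotation": [0,0,0]},{"travel": [-0.6,-4,0],"rotation": [0,0,0]}])

```text
time_s: 15.72
tcp_pos: [0.5826, -0.0105, 0.0668]
tool_rot: [3.135, 0.005, 2.996]
force: [-0.5, 8.0, 0.1]
grip_width: 0.0117
```

Emit:
apply_moves(plan=[{"travel": [-0.6,-4,0],"rotation": [-0.003,0.002,0]},{"travel": [-0.6,-4,0],"rotation": [-0.003,0.002,0]},{"travel": [-0.6,-4,0],"rotation": [-0.003,0.001,0]},{"travel": [-0.3,-2,0],"rotation": [-0.002,0,0]}])

```text
time_s: 16.05
tcp_pos: [0.5812, -0.02, 0.0667]
tool_rot: [3.139, 0.003, 2.996]
force: [-1.0, 8.5, 1.0]
grip_width: 0.0116
```

Emit:
apply_moves(plan=[{"travel": [-0.3,-2.5,0],"rotation": [-0.001,0.001,0]},{"travel": [-0.3,-2.5,0],"rotation": [-0.001,0.001,0]},{"travel": [-0.2,-1.5,0],"rotation": [-0.001,0,0]}])

```text
time_s: 16.3
tcp_pos: [0.5808, -0.0223, 0.0667]
tool_rot: [3.137, 0.003, 2.996]
force: [-1.2, 8.9, 0.5]
grip_width: 0.0118
```

```bash
python3 snap.py 13 scene wrist;python3 - <<'E'
import pickle,cv2
D=pickle.load(open("d_13.pkl","rb"))
cv2.imwrite("pics/s13.png",cv2.resize(D["scene"]["img"][190:310,370:500,::-1],None,fx=5,fy=5,interpolation=cv2.INTER_CUBIC)[:600])
E
```

```text
16.4 [ 0.5808 -0.0223  0.0667] [3.137e+00 3.000e-03 2.996e+00] [-2.   8.3  1.7] 0.0118 [ 0.3   0.36 -0.4  -0.   -0.81 -2.01]
```

View pics/s13.png

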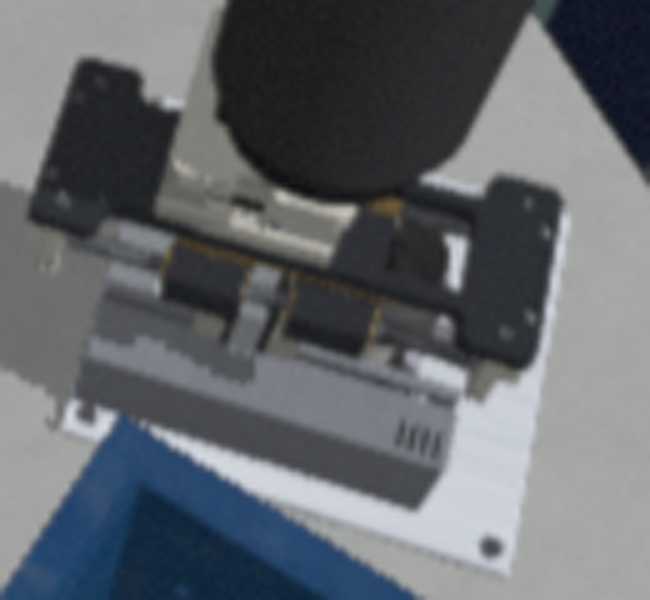

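View pics/wrist_13.png

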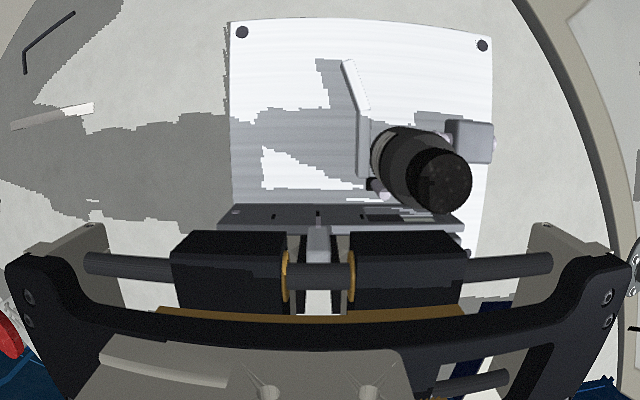

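The shutter is held at 27.7 mm of travel, and the 8.8 N spring pull fits the stated 8.7 N at half. I'll hold for more than 0.5 s using camera calls, which keep the target, and check that it stays steady and the bottle hasn't moved.

Run:
```python
from workcell import manip,eyes
from h import *
for i in range(14):
    st=manip.get_state(); c=eyes.get_image("wrist")
    if i%4==0: print(st["time_s"],st["tcp_pos"].round(4),st["force"].round(1),st["grip_width"])
u,v=442,181
p=onz(c,u,v,.096,st)[:2]-[.5432,.0407];t=-.148
print("cap gauge",p[0]*np.cos(t)+p[1]*np.sin(t),-p[0]*np.sin(t)+p[1]*np.cos(t))
cv2.imwrite("pics/w14.png",cv2.resize(c["img"][90:260,220:500,::-1],None,fx=2.8,fy=2.8,interpolation=cv2.INTER_CUBIC))
```

```text
16.4 [ 0.5808 -0.0223  0.0667] [-2.   8.3  1.7] 0.011794472502773278
16.6 [ 0.5808 -0.0222  0.0667] [-1.5  8.1  0.6] 0.011989732489954564
16.8 [ 0.5808 -0.0222  0.0667] [-1.8  8.6  0.4] 0.011599991673030143
17.0 [ 0.5808 -0.0222  0.0667] [-1.2  8.2  0.8] 0.01165495189021552
cap gauge 0.0003102177004547263 -0.0023845978111801903
```

View pics/w14.png

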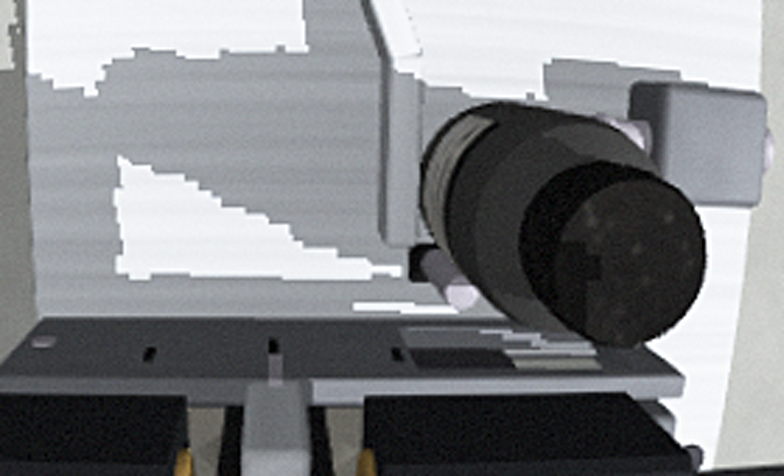

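The pointer stands right at the middle mark (crop 274,345–365). The bottle is home with the plunger out behind it, and everything is steady. I'm handing in.

```bash
python3 -c "
from workcell import manip
print(manip.finish_job());s=manip.get_state();print(s['time_s'],s['tcp_pos'].round(4),s['force'].round(1))"
```

```text
the job is handed in; nothing more can be done
None
the job is handed in; nothing more can be done
```

The job is handed in: the bottle is seated in the gauge and let go, and the gripper is holding the shutter half open. `finish_job` gave no verdict, so success is unconfirmed.

- **Seating:** I set the grey bottle down at the entry and pushed it past the plunger to the pins. I pressed at about 8 to 12.6 N along the gauge's x for roughly 1.9 s, and at 11 N or more for the last 1.5 s. Then I let go and rose clear.
- **Bottle check:** After release the cap measured 0.3, -0.3 mm from the seat centre in the gauge frame. It stood upright with the plunger out behind it.
- **Shutter:** I pinched the lug (11.9 mm opening) and slid it 27.6 mm. The pointer sits at the half mark, and the spring pull of about 8.5 N matches the value given for half open. The hold stayed still to 0.1 mm over 0.6 s, and the clock read about 17 s of the 54 s allowed.

**Less certain points:**
- The pins' compression was inferred from the wrist force and the tool's travel (about 3 mm), not measured directly. Part of that push went into side and downward loads of 5–6 N.
- During the first push those two loads briefly reached about 11 and 14 N, so I eased it.
- The last, oblique view put the cap 2.4 mm off in y against 0.3 mm before; both are within the 6 mm allowed.
- One light-box point I picked during calibration was off by 24 mm and I dropped it. In a later fit the front-edge points of the light box were 7–8 mm out; I left them in, as the lug's measured size and position matched what was given.

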